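Slide the test cassette along the guide rail into the free reading pocket

TASK

A rapid-test cassette lies askew in the middle of the reader's dark deck, and one of the two pockets at the ends of the guide rail is still empty. Without picking it up or tipping it, push the cassette back flush against the rail roughly where it lies, then slide it along the rail, endways, into the empty pocket until it is fully home against the end stop, and take the hand away. Leave the cassette in the other pocket and everything else around where it is.

Things in the scene. Friction and masses are not known exactly. Their poses are not given: they have to be found in the camera images.
- deck: dark anodised reading deck, a fixed plate 180 (its x) x 380 (its y) mm, top face 12 mm above the table; origin at the plate's centre at table level; its x points across the deck, away from the robot, its y along the rail. All offsets below are in this frame. A cassette fully home has its centre at x = 58, y = +140 or -140 mm, its length along y, its inner 30 mm standing out of the pocket
- rail_face (a point): middle of the guide rail, on its upper front edge. The aluminium rail is fixed, 7 mm high above the deck's top, 12 mm thick, and runs along the deck's far edge between the end stops; its straight face, at x = +68 mm of the deck, looks to the robot (-x)
- stop_left (a point): upper inner edge of the left end stop (7 mm high, face at y = +175 mm), which closes the left pocket. A 10 mm wide lip, 7 mm high, parallel to the rail and 22.5 mm from its face, runs 40 mm from the stop (y 135 to 175 mm), and flares away from the rail over the 12 mm before that: rail, stop and lip form the pocket
- stop_right (a point): the same at the right end: stop face at y = -175 mm, lip from y = -135 to -175 mm, flare before it; mirror image of the left pocket
- free_bay: thin white outline (66 x 17 mm) printed on the deck's top in the empty pocket; its origin is where the centre of the underside of a cassette fully home comes to lie; axes as the deck's; it may be at either end of the rail
- cassette: white plastic rapid-test cassette, 20 wide (its x) x 70 long (its y) x 6 mm high, corners rounded at 8 mm radius so each end has only a 4 mm flat; small result window and round sample well on top; loose, about 14 g; it starts in the middle of the deck, 38 to 63 mm short of its place at the rail and up to 20 degrees askew; origin at the centre of its underside, which lies on the deck's top, 12 mm above the table
- seated: white plastic rapid-test cassette, 20 wide (its x) x 70 long (its y) x 6 mm high, corners rounded at 8 mm radius so each end has only a 4 mm flat; small result window and round sample well on top; loose, already home in the other pocket, to be left alone; origin at the centre of its underside
- waiting_a: white plastic rapid-test cassette, 20 wide (its x) x 70 long (its y) x 6 mm high, corners rounded at 8 mm radius so each end has only a 4 mm flat; small result window and round sample well on top; loose bystander on the table beyond the rail
- waiting_b: white plastic rapid-test cassette, 20 wide (its x) x 70 long (its y) x 6 mm high, corners rounded at 8 mm radius so each end has only a 4 mm flat; small result window and round sample well on top; loose bystander on the table beyond the rail
- buffer: small white dropper bottle, 24 mm across, 58 mm high, standing near a front corner of the deck (bystander); origin at the centre of its foot
- cap: white screw cap, 41 mm across, 15.5 mm high, lying near the other front corner of the deck (bystander); origin at the centre of its underside
- specimen: amber specimen jar with white lid, 48 mm across, 75 mm high, standing on the table beyond the rail (bystander); origin at the centre of its foot
- pen: ballpoint pen, 125 mm long, 9 mm thick, lying on the table at the right of the deck (bystander); origin on the table under its middle
Not all that is in view belongs to the job. What is shaped like the cassette but blue is not meant.

How it is judged (in metres and radians):
On the way:
1. the cassette lies flush along the rail (within 2.5 mm and 3 degrees), still more than 40 mm short of its place in the pocket (x of cassette in the frame of deck above 0.0555 m and angle between the y axis of cassette and the y axis of deck, either way round below 0.05 rad and horizontal distance between cassette and free_bay above 0.04 m), for 0.1 s.
At the end, for the whole second after the job is handed in: the cassette lies flat and at rest in the pocket that was empty: within 2.5 mm and 3 degrees of flush with the rail and its centre within 3.5 mm of the fully home place; the other cassette is still in its own pocket (moved less than 4 mm) (x of cassette in the frame of deck above 0.0555 m and angle between the y axis of cassette and the y axis of deck, either way round below 0.05 rad and horizontal distance between cassette and free_bay below 0.0035 m and height (world z) of cassette between 0.01 and 0.0135 m and angle between cassette's own z axis and vertical below 0.05 rad and linear speed of cassette below 0.01 m/s and distance of seated from where it was at the start of the episode below 0.004 m); the robot touches nothing.
It fails at once if the cassette is lifted (more than 6 mm off the deck) or tipped (more than 12 degrees) (height (world z) of cassette above 0.018 m or angle between cassette's own z axis and vertical above 0.21 rad).
It fails at once if the cassette in the other pocket is shifted by more than 4 mm (distance of seated from where it was at the start of the episode above 0.004 m).
It fails at once if something else is displaced by more than 15 mm (distance of any of waiting_a, waiting_b, buffer, cap, specimen, pen from where it was at the start of the episode above 0.015 m).
It also fails if it takes over 43 s, if anything falls off the work surface, if the arm or the gripper's body presses on something with over 40 N, if the wrist force passes 120 N, or if a joint passes its speed limit or range.

ROBOT

A 6-joint arm with a two-finger parallel gripper is mounted at the origin on the work surface. World frame = base frame: x ahead of the robot, y to its left, z up, the work surface at z = 0. Lengths are in mm, angles in rad, forces in N, time in s.
With the tool pointing down it reaches from about 300 to 775 mm from the base axis. Payload 14.6 kg.
Tool frame: the origin (TCP) lies at the very end of the fingers, on their centre line; the grasp point (between the pads) lies 19 mm behind it; z points along the fingers, y is the line along which they close (so a half turn about z gives the same grasp; the last joint's range is limited). The gripper opens to 94 mm and grips with 3 to 60 N. Pads are 16 mm wide; open, the fingers measure 119 mm over their backs; the gripper's body (75 mm by 177 mm) begins 78 mm behind the grasp point.
Start: joints at [1.232, 0.3, 1.521, -0, 1.321, -0.067], TCP at [147.654, 529.8, 205.446] pointing down, gripper open.
Joint ranges: [-3.03, 3.03], [-0.79, 2.21], [0.23, 2.52], [-1.04, 4.18], [0, 3.07], [-2.55, 2.55]. Speed limits (rad/s): [2.22, 2.22, 2.57, 3.14, 3.14, 3.14].

INTERFACE

Orientations are given as [roll, pitch, yaw] about the fixed x, y, z axes, in that order (R = Rz(yaw) Ry(pitch) Rx(roll)).
In Python, from cell import manip gives the robot as it stands.
- The arm moves only by the tool servo_tool, never from a script. Its argument "motion" is a list that holds one entry, the list of rows, each a list of 7 numbers: the shift along the world's x, y, z as a fraction of full scale, then the turn, a rotation vector about the world's x, y, z as a fraction of full scale, then the closure, from 0 (fully open) to 1 (shut). In form: [[[x, y, z, rx, ry, rz, gripper], ...]]. A call has 1 to 10 rows; each row is the pose to reach, as a shift and turn from the pose commanded when the call began, turning the shorter way round; what a row does not reach only later rows make up. Full scale, the value 1, is 0.5 m for a shift and pi rad for a turn. A row lasts 1/10 s, in which the tool goes at most 50 mm and 8.59 degrees, less where a joint would pass 70% of its speed; a pose out of reach is approached as far as the arm can. A call with a number of a shift or a turn outside -1 to 1 is refused whole. A call with a gripper value outside its range is refused whole. The fingers move at their own pace and stop on an object; "newtons" is the grip in N (left out, the last holds). Time passes only in rows, so rows that repeat a pose let the fingers close. It gives the time, the measured TCP pose, the force, the opening and the grip force at its end, in the units of the state.
- manip.read_state(): the state, without advancing time (a new reading comes with each control period).
- manip.camera(name): name is "side" or "top"; returns a dict with "frame" (384x512x3 uint8, red, green, blue), "range_z" (384x512 float32, mm along the optical axis (not along the pixel's ray), 0 where there is no reading), "vfov" (degrees; the focal length in pixels is half the picture's height over the tangent of half this angle, whatever the lens; pixels are square), "cx", "cy" (the principal point, pixels), "k1" (the pictures are not rectified: a ray, as slopes to the right and down, at radius r is drawn at 1 + k1 r^2 times it, then the intrinsics apply), "cam_to_world" (4x4, takes a point from camera to world coordinates). Camera axes: x right, y down, z forward; pixel columns grow to the right and rows downward; lengths in mm; the calibration is good to about 2 mm. A picture is of the moment at which its call begins.
- manip.sign_off(): hands the job in; it is judged then, once.
The state is a dict: "clock": time; "joints": joint angles; "qd": joint speeds; "effort": joint torques, N m; "eef_pos": TCP position; "eef_rot": TCP orientation; "wrist_force": force on the tool from outside, world axes, zero at the start; "moment": the same for the moment, N m; "finger_gap": finger opening in mm; "finger_force": force on a finger pad.
Only numpy, scipy, OpenCV 4.12 (cv2) and the standard library are available. Lean on these libraries where they do the work, as an engineer would, in place of code of your own. Each camera call takes 0.05 s, during which the arm holds its last target. There are 200 camera calls.

## Working session

There is one attempt and no reset: what is moved stays moved. The work goes in short steps, Python scripts to look and compute and a tool call to move; the robot and the scene stay as the last step left them, time stands still between calls to the robot, and variables do not carry over. Pictures are saved under pics/ and viewed, at most 10 in all, crops included, and the job is handed in when it is done.

Besides the shell and the picture viewer there is one more tool, called after "Request:" as name([rows], argument=value, ...), one row to a line, values as JSON. servo_tool: Moves the arm, as the interface text tells. Its arguments: {"type":"object","properties":{"motion":{"type":"array"},"newtons":{"type":"number"}},"required":["motion"]}

```bash
mkdir -p pics; ls
cat > h.py <<'E'
import numpy as np, cv2
from cell import manip
def cam(n):
    c=manip.camera(n); f=192/np.tan(np.radians(c["vfov"])/2)
    c["f"]=f; return c
def ray(c,u,v):
    d=np.array([(u-c["cx"])/c["f"],(v-c["cy"])/c["f"]]); s=d.copy()
    for _ in range(20): s=d/(1+c["k1"]*(s@s))
    return np.array([s[0],s[1],1.])
def onz(c,u,v,z):
    M=np.array(c["cam_to_world"]); r=M[:3,:3]@ray(c,u,v); o=M[:3,3]
    return o+r*(z-o[2])/r[2]
def depth(c,u,v):
    M=np.array(c["cam_to_world"]); z=c["range_z"][int(round(v)),int(round(u))]
    return M[:3,:3]@(ray(c,u,v)*z)+M[:3,3]
E
python3 - <<'E'
from h import *
for n in("top","side"):
    c=cam(n); cv2.imwrite(f"pics/{n}0.png",cv2.resize(c["frame"][:,:,::-1],(768,576),interpolation=cv2.INTER_CUBIC))
    np.savez(n+"0.npz",**{k:v for k,v in c.items()})
    print(n,c["vfov"],c["k1"],np.round(c["cam_to_world"],3))
print(manip.read_state())
E
```

```text
pics
top 55.02777532767971 -0.08168332931453072 [[ 7.00000e-03 -9.91000e-01  1.33000e-01  4.17193e+02]
 [-1.00000e+00 -8.00000e-03 -1.00000e-02 -3.71810e+01]
 [ 1.00000e-02 -1.33000e-01 -9.91000e-01  8.28239e+02]
 [ 0.00000e+00  0.00000e+00  0.00000e+00  1.00000e+00]]
side 49.54749745050456 0.04263627056446182 [[ 9.63000e-01 -1.22000e-01  2.39000e-01  2.83117e+02]
 [-2.67000e-01 -5.01000e-01  8.23000e-01 -9.37081e+02]
 [ 1.90000e-02 -8.57000e-01 -5.15000e-01  5.99260e+02]
 [ 0.00000e+00  0.00000e+00  0.00000e+00  1.00000e+00]]
{'clock': 0.1, 'joints': array([ 1.23240782e+00,  3.00412448e-01,  1.52153578e+00, -1.15304721e-05,
        1.32067852e+00, -6.65886930e-02]), 'qd': array([-0.00156112, -0.00226518, -0.00229901,  0.00063311, -0.00021493,
       -0.00012318]), 'effort': array([ 1.42602825e-03, -5.32644010e+01, -3.53287446e+01,  7.09431502e-02,
        2.34705338e-02, -5.36110463e-05]), 'eef_pos': array([147.57680007, 529.58457167, 204.93765807]), 'eef_rot': array([-3.14056011e+00, -5.76640609e-05,  2.86979567e+00]), 'wrist_force': array([-0.16611983, -0.24902308, -0.19645448]), 'moment': array([-0.03205134, -0.03320977,  0.05875379]), 'finger_force': 0.0, 'finger_gap': 93.81819932730698}
```

View pics/top0.png

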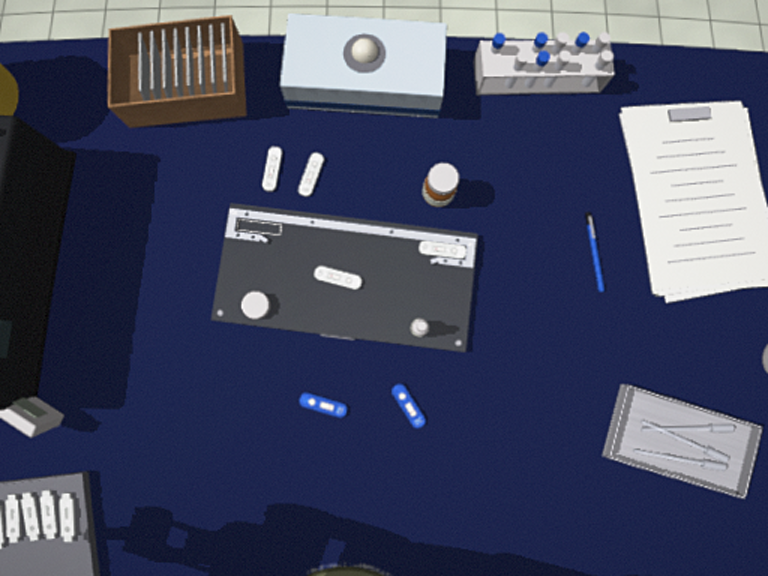

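View pics/side0.png

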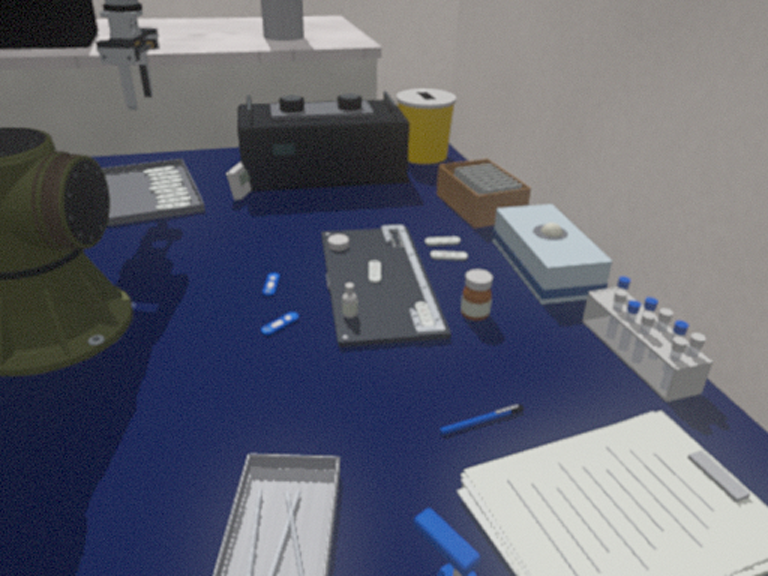

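The top view shows the deck with corners about (231,205), (477,235), (466,351) and (212,319). The empty outline is at the left (258,227), the loose cassette is at (338,277), the seated one at (442,249), the cap at (256,305) and the bottle at (419,327). Next I'll measure these precisely.

Run:
```python
from h import *
c=dict(np.load("top0.npz")); im=c["frame"]
cr=im[130:240,138:322,::-1]; cv2.imwrite("pics/crop0.png",cv2.resize(cr,None,fx=4,fy=4,interpolation=cv2.INTER_CUBIC))
# cassette blob: rough centre (225,185) in raw pix
g=cv2.cvtColor(im,cv2.COLOR_RGB2GRAY); g4=cv2.resize(g,None,fx=4,fy=4,interpolation=cv2.INTER_CUBIC)
def pt(p,z): return onz(c,(p[0]+.5)/4-.5,(p[1]+.5)/4-.5,z)[:2]
def blob(u,v,z,th=140):
    n,l,s,_=cv2.connectedComponentsWithStats((g4>th).astype(np.uint8))
    k=l[v*4-4:v*4+8,u*4-4:u*4+8]; k=np.bincount(k[k>0]).argmax()
    cs,_=cv2.findContours((l==k).astype(np.uint8),0,2)
    w=np.array([pt(p[0],z) for p in max(cs,key=len)],np.float32)
    return cv2.minAreaRect(w)
print("cass",blob(222,184,18)); print("seat",blob(287,166,18))
print("cap",blob(170,203,15.5),"bot",blob(280,218,50))
# deck
m=((g4<90)&(cv2.resize(im[:,:,2].astype(np.int16)-im[:,:,0],None,fx=4,fy=4)<20)).astype(np.uint8)
for n,p in dict(fl=(231,205),fr=(477,235),nr=(466,351),nl=(212,319)).items(): print(n,np.round(onz(c,p[0]/1.5,p[1]/1.5,12),1))
```

```text
cass ((540.8277587890625, 17.889572143554688), (71.97303771972656, 22.233570098876953), 75.7354507446289)
seat ((601.1989135742188, 0.213592529296875), (375.8184814453125, 46.69099044799805), 83.20550537109375)
cap ((499.1587219238281, 140.4722442626953), (40.353790283203125, 40.21424102783203), 1.8605120182037354) bot ((465.6110534667969, -99.88409423828125), (22.557693481445312, 23.88657569885254), 76.3118896484375)
fl [651.5 182.6  12. ]
fr [ 607.6 -192.4   12. ]
nr [ 432.7 -173.2   12. ]
nl [477.  203.4  12. ]
```

View pics/crop0.png

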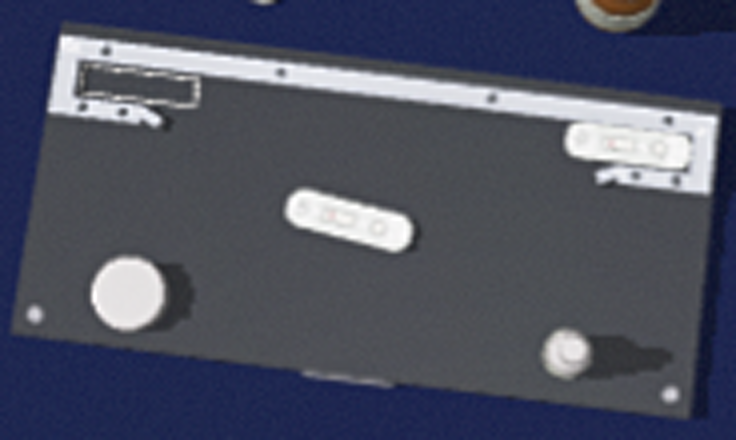

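The crop shows the empty outline at left (138,87), the rail's front edge from about (200,80) to (560,122), the cassette at (349,219), and the seated one at (627,146). Next I'll fit the deck frame from known points.

Run:
```python
from h import *
from scipy.optimize import least_squares
c=dict(np.load("top0.npz"))
P=lambda x,y,z: onz(c,138+(x+.5)/4-.5,130+(y+.5)/4-.5,z)[:2]
# crop px, z, deck xy
obs=[(62,23,12,90,190),(721,104,12,90,-190),(692,418,12,-90,-190),(12,333,12,-90,190),
 (78,65,12,66.5,173),(200,77,12,66.5,107),(197,107,12,49.5,107)]
W=np.array([P(*o[:3]) for o in obs]); D=np.array([o[3:] for o in obs],float)
def T(p,D): a=p[2]; return D@np.array([[np.cos(a),np.sin(a)],[-np.sin(a),np.cos(a)]])+p[:2]
s=least_squares(lambda p:(T(p,D)-W).ravel(),[542,5,-.117],loss="soft_l1"); p=s.x
print(p,np.round(T(p,D)-W,1).tolist())
inv=lambda w:(np.asarray(w)-p[:2])@np.array([[np.cos(p[2]),-np.sin(p[2])],[np.sin(p[2]),np.cos(p[2])]])
# rail upper front edge via gradient, z=19
g=cv2.cvtColor(c["frame"],cv2.COLOR_RGB2GRAY).astype(float); X=[]
for u in range(192,276):
    v0=130+(80+(4*(u-138)-200)*.117)/4; r=np.arange(int(v0)-4,int(v0)+6); d=-np.diff(g[r,u]); d[d<0]=0
    X.append(inv(onz(c,u,(d*(r[:-1]+.5)).sum()/d.sum(),19)[:2]))
X=np.array(X); print("rail x",np.median(X[:,0]),np.polyfit(X[:,1],X[:,0],1))
for n,w in dict(cas=(540.83,17.89),cap=(499.2,140.5),bot=(465.6,-99.9)).items(): print(n,inv(w))
print("cass yaw rel", np.radians(75.74-90)-p[2])
for q in [(-40,10),(40,10),(56,-80),(56,90)]: print(q,T(p,np.array([q],float)))
np.save("p.npy",p)
```

```text
[ 5.43749146e+02  6.05671994e+00 -1.15871324e-01] [[0.6, -0.4], [1.1, -0.9], [-0.1, 0.8], [-0.2, 0.2], [0.0, -4.2], [-0.9, 0.4], [-0.4, 1.3]]
rail x 67.33831367327889 [1.05443956e-03 6.73474109e+01]
cas [-4.26764347 11.41644215]
cap [-59.7937039  128.39133524]
bot [ -65.37522049 -114.28121507]
cass yaw rel -0.13301262729076124
(-40, 10) [[505.17349143  20.61415274]]
(40, 10) [[584.63704548  11.36517566]]
(56, -80) [[590.12465708 -79.88111807]]
(56, 90) [[609.77873337  88.9789343 ]]
```

Request:
servo_tool([
  [[0.385,-0.56,0,0,0,0.0496,0.68],[0.385,-0.56,0,0,0,0.0496,0.68],[0.385,-0.56,0,0,0,0.0496,0.68],[0.385,-0.56,0,0,0,0.0496,0.68],[0.385,-0.56,0,0,0,0.0496,0.68],[0.385,-0.56,0,0,0,0.0496,0.68],[0.385,-0.56,0,0,0,0.0496,0.68],[0.385,-0.56,0,0,0,0.0496,0.68],[0.385,-0.56,0,0,0,0.0496,0.68],[0.385,-0.56,0,0,0,0.0496,0.68]],
], newtons=10)

```text
clock: 1.1
eef_pos: [339.7, 250.4, 205.3]
eef_rot: [-3.142, -0.0, 3.026]
wrist_force: [0.3, -0.2, -0.5]
finger_gap: 30.1
finger_force: 0.0
```

Request:
servo_tool([
  [[0.326,-0.456,0,0,0,0,0.68],[0.326,-0.456,0,0,0,0,0.68],[0.326,-0.456,0,0,0,0,0.68],[0.326,-0.456,0,0,0,0,0.68],[0.326,-0.456,0,0,0,0,0.68],[0.326,-0.456,0,0,0,0,0.68],[0.326,-0.456,-0.3,0,0,0,0.68],[0.326,-0.456,-0.3,0,0,0,0.68],[0.326,-0.456,-0.3,0,0,0,0.68],[0.326,-0.456,-0.3,0,0,0,0.68]],
])

```text
clock: 2.1
eef_pos: [499.6, 23.2, 50.1]
eef_rot: [-3.141, -0.011, 3.028]
wrist_force: [-0.3, -0.8, 1.3]
finger_gap: 30.1
finger_force: 0.0
```

Request:
servo_tool([
  [[0,0,-0.03,0,0,0,0.68],[0,0,-0.06,0,0,0,0.68],[0,0,-0.08,0,0,0,0.68],[0,0,-0.08,0,0,0,0.68],[0,0,-0.08,0,0,0,0.68]],
])

```text
clock: 2.6
eef_pos: [503.8, 22.1, 16.7]
eef_rot: [3.141, 0.001, 3.026]
wrist_force: [-0.0, -0.6, -0.2]
finger_gap: 30.1
finger_force: 0.0
```

Run:
```python
from h import *
c=cam("side"); cv2.imwrite("pics/s1.png",cv2.resize(c["frame"][130:240,200:310,::-1],None,fx=5,fy=5,interpolation=cv2.INTER_CUBIC))
```

```text
(no output)
```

View pics/s1.png

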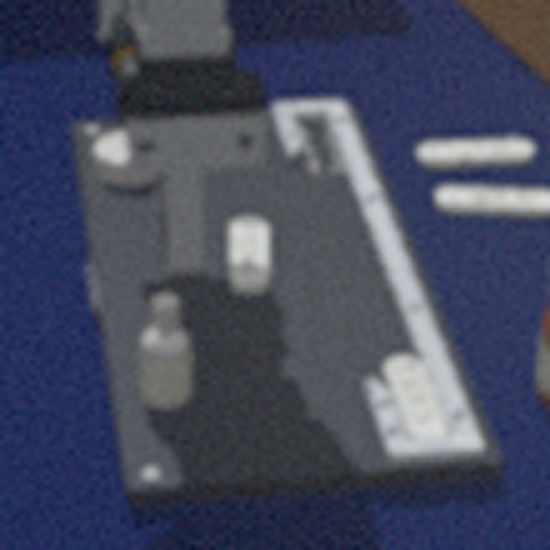

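The fingers stand clear behind the cassette, which is at (250,255) with the cap and bottle well away. Pushing toward the rail now.

Request:
servo_tool([
  [[0.0159,-0.0019,0,0,0,0,0.68],[0.0298,-0.0035,0,0,0,0,0.68],[0.0437,-0.0051,0,0,0,0,0.68],[0.0576,-0.0067,0,0,0,0,0.68],[0.0715,-0.0083,0,0,0,0,0.68],[0.0854,-0.0099,0,0,0,0,0.68],[0.0993,-0.0115,0,0,0,0,0.68],[0.1132,-0.0132,0,0,0,0,0.68],[0.1271,-0.0148,0,0,0,0,0.68],[0.139,-0.0162,0,0,0,0,0.68]],
])

```text
clock: 3.65
eef_pos: [573.2, 13.6, 15.4]
eef_rot: [-3.142, 0.0, 3.026]
wrist_force: [0.4, -0.2, 0.2]
finger_gap: 30.1
finger_force: 0.1
```

Request:
servo_tool([
  [[0.006,-0.0007,0,0,0,0,0.68],[0.012,-0.0014,0,0,0,0,0.68],[0.016,-0.0019,0,0,0,0,0.68],[0.02,-0.0023,0,0,0,0,0.68],[0.02,-0.0023,0,0,0,0,0.68]],
])

```text
clock: 4.15
eef_pos: [582.8, 12.5, 15.5]
eef_rot: [3.142, 0.0, 3.026]
wrist_force: [0.2, -0.4, 0.3]
finger_gap: 29.7
finger_force: 0.0
```

Request:
servo_tool([
  [[0.002,-0.0002,0,0,0,0,0.68],[0.004,-0.0005,0,0,0,0,0.68],[0.004,-0.0005,0,0,0,0,0.68]],
])

```text
clock: 4.45
eef_pos: [584.7, 12.3, 15.5]
eef_rot: [-3.142, 0.0, 3.026]
wrist_force: [0.0, 0.5, -0.4]
finger_gap: 30.3
finger_force: 0.0
```

Request:
servo_tool([
  [[0.002,-0.0002,0,0,0,0,0.68],[0.002,-0.0002,0,0,0,0,0.68]],
])

```text
clock: 4.65
eef_pos: [585.2, 12.3, 15.3]
eef_rot: [-3.142, -0.001, 3.026]
wrist_force: [-4.7, 1.5, 2.0]
finger_gap: 30.1
finger_force: 2.4
```

Request:
servo_tool([
  [[0.002,-0.0002,0,0,0,0,0.68],[0.002,-0.0002,0,0,0,0,0.68]],
])

```text
clock: 4.85
eef_pos: [585.4, 12.2, 15.2]
eef_rot: [-3.141, -0.003, 3.026]
wrist_force: [-9.9, 1.4, 6.4]
finger_gap: 30.0
finger_force: 5.2
```

Run:
```python
from h import *
c=cam("side"); cv2.imwrite("pics/s2.png",cv2.resize(c["frame"][130:240,200:310,::-1],None,fx=5,fy=5,interpolation=cv2.INTER_CUBIC))
```

```text
(no output)
```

View pics/s2.png

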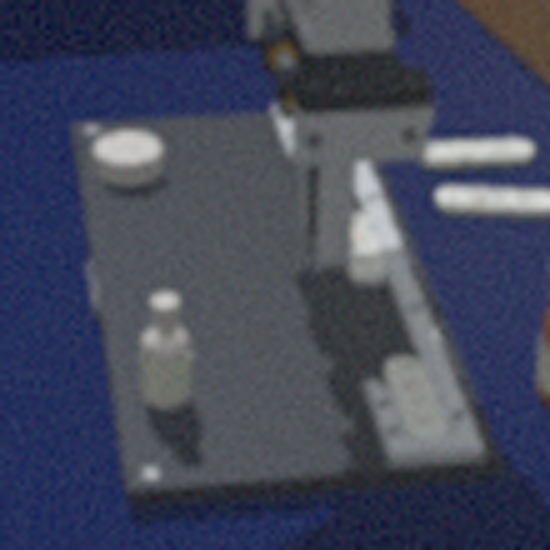

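Contact shows up in the force, with TCP deck x ≈ 40.4 (expected 40). Backing off, then checking.

Request:
servo_tool([
  [[-0.01,0.0012,0,0,0,0,0.68],[-0.03,0.0035,0,0,0,0,0.68],[-0.06,0.007,0,0,0,0,0.68],[-0.12,0.014,0.05,0,0,0,0.68],[-0.2,0.0233,0.12,0,0,0,1],[-0.2,0.0233,0.12,0,0,0,1],[-0.2,0.0233,0.12,0,0,0,1]],
])

```text
clock: 5.6
eef_pos: [487.2, 23.8, 76.5]
eef_rot: [3.141, 0.003, 3.026]
wrist_force: [-0.4, 0.8, 0.4]
finger_gap: 9.5
finger_force: 0.0
```

```bash
cat >> h.py <<'E'
def meas(name):
    c=cam("top"); p=np.load("p.npy"); k=4
    cv2.imwrite(f"pics/{name}.png",cv2.resize(c["frame"][130:240,138:322,::-1],None,fx=4,fy=4,interpolation=cv2.INTER_CUBIC))
    return c,p
E
python3 - <<'E'
from h import *
meas("t1")
E
```

```text
(no output)
```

View pics/t1.png

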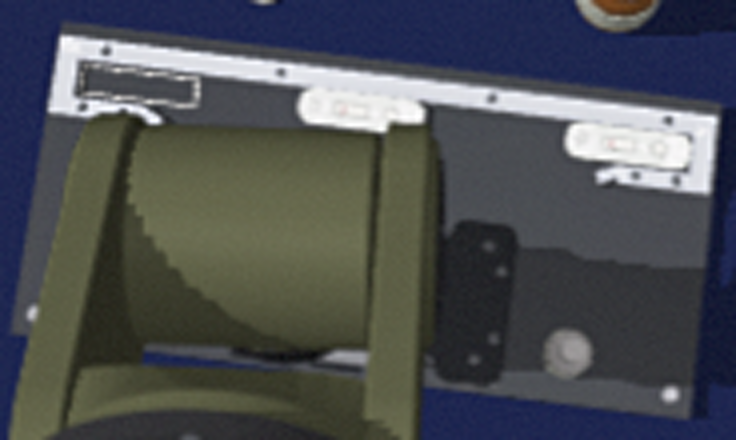

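The cassette lies flush on the rail, from (298,104) to (425,120), which puts its right end at deck y ≈ -27. The seated cassette hasn't moved. Next the hand goes behind that end with the fingers shut.

Request:
servo_tool([
  [[0.21,-0.157,0,0,0,0,1],[0.21,-0.157,0,0,0,0,1],[0.21,-0.157,0,0,0,0,1],[0.21,-0.157,0,0,0,0,1],[0.21,-0.157,0,0,0,0,1],[0.21,-0.157,-0.06,0,0,0,1],[0.21,-0.157,-0.1,0,0,0,1],[0.21,-0.157,-0.12,0,0,0,1],[0.21,-0.157,-0.12,0,0,0,1],[0.21,-0.157,-0.12,0,0,0,1]],
])

```text
clock: 6.65
eef_pos: [591.9, -54.5, 16.1]
eef_rot: [-3.142, 0.001, 3.026]
wrist_force: [-0.6, 0.3, -0.3]
finger_gap: 0.1
finger_force: 0.0
```

Request:
servo_tool([
  [[0.0012,0.01,0,0,0,0,1],[0.0023,0.02,0,0,0,0,1],[0.0035,0.03,0,0,0,0,1],[0.0047,0.04,0,0,0,0,1],[0.0058,0.05,0,0,0,0,1],[0.007,0.06,0,0,0,0,1],[0.0081,0.07,0,0,0,0,1],[0.0093,0.08,0,0,0,0,1],[0.0105,0.09,0,0,0,0,1],[0.0116,0.1,0,0,0,0,1]],
])

```text
clock: 7.65
eef_pos: [597.5, -4.3, 15.4]
eef_rot: [-3.142, 0.0, 3.026]
wrist_force: [0.1, -0.9, 0.6]
finger_gap: 0.6
finger_force: 0.2
```

Request:
servo_tool([
  [[0.0012,0.01,0,0,0,0,1],[0.0023,0.02,0,0,0,0,1],[0.0035,0.03,0,0,0,0,1],[0.0047,0.04,0,0,0,0,1],[0.0058,0.05,0,0,0,0,1],[0.007,0.06,0,0,0,0,1],[0.0081,0.07,0,0,0,0,1],[0.0087,0.075,0,0,0,0,1],[0.0087,0.075,0,0,0,0,1]],
])

```text
clock: 8.55
eef_pos: [601.8, 33.1, 15.4]
eef_rot: [3.142, -0.0, 3.026]
wrist_force: [0.2, -0.1, 0.6]
finger_gap: 0.4
finger_force: 0.0
```

Run:
```python
from h import *
meas("t2")
```

```text
(no output)
```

View pics/t2.png

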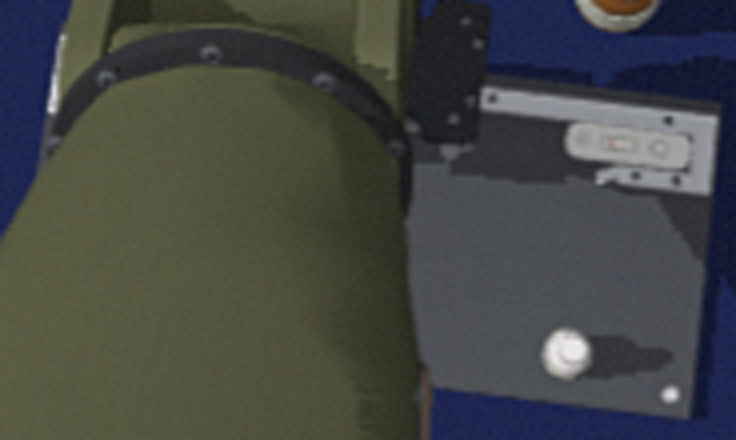

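The top view is blocked by the arm. I'll use the side view.

Run:
```python
from h import *
c=cam("side"); cv2.imwrite("pics/s3.png",cv2.resize(c["frame"][130:220,230:310,::-1],None,fx=6,fy=6,interpolation=cv2.INTER_CUBIC))
```

```text
(no output)
```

View pics/s3.png

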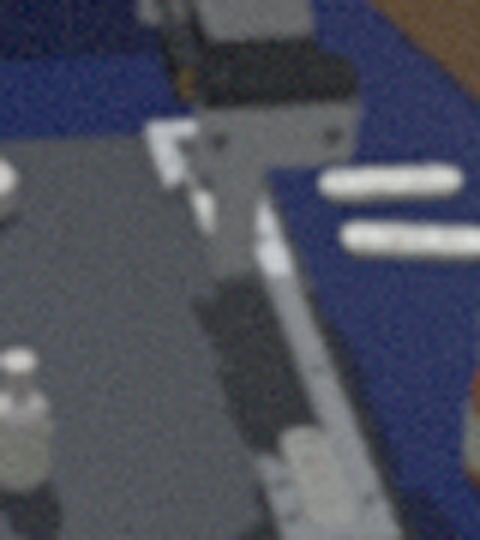

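The cassette shows ahead of the finger at (205,210), still along the rail. Continuing into the pocket.

Request:
servo_tool([
  [[0.0012,0.01,0,0,0,0,1],[0.0023,0.02,0,0,0,0,1],[0.0035,0.03,0,0,0,0,1],[0.0047,0.04,0,0,0,0,1],[0.0058,0.05,0,0,0,0,1],[0.007,0.06,0,0,0,0,1],[0.0081,0.07,0,0,0,0,1],[0.0093,0.08,0,0,0,0,1],[0.0105,0.09,0,0,0,0,1],[0.0105,0.09,0,0,0,0,1]],
])

```text
clock: 9.65
eef_pos: [607.1, 78.4, 15.4]
eef_rot: [3.142, 0.0, 3.026]
wrist_force: [-0.0, -0.5, 0.5]
finger_gap: 0.4
finger_force: 0.0
```

Request:
servo_tool([
  [[0.0005,0.004,0,0,0,0,1],[0.0009,0.008,0,0,0,0,1],[0.0014,0.012,0,0,0,0,1],[0.0019,0.016,0,0,0,0,1],[0.0019,0.016,0,0,0,0,1]],
])

```text
clock: 10.15
eef_pos: [608.0, 86.0, 15.4]
eef_rot: [3.142, 0.0, 3.026]
wrist_force: [0.4, 0.1, 0.4]
finger_gap: 0.6
finger_force: 0.0
```

Request:
servo_tool([
  [[0.0004,0.003,0,0,0,0,1],[0.0007,0.006,0,0,0,0,1],[0.0009,0.008,0,0,0,0,1],[0.0009,0.008,0,0,0,0,1]],
])

```text
clock: 10.55
eef_pos: [608.5, 89.9, 15.5]
eef_rot: [-3.142, 0.0, 3.026]
wrist_force: [0.4, -0.3, -0.4]
finger_gap: 0.7
finger_force: 0.0
```

Request:
servo_tool([
  [[0.0002,0.002,0,0,0,0,1],[0.0002,0.002,0,0,0,0,1]],
])

```text
clock: 10.75
eef_pos: [608.5, 90.8, 15.4]
eef_rot: [3.142, -0.0, 3.026]
wrist_force: [0.6, 0.5, 0.1]
finger_gap: 0.9
finger_force: 0.0
```

Request:
servo_tool([
  [[0.0002,0.002,0,0,0,0,1],[0.0002,0.002,0,0,0,0,1]],
])

```text
clock: 10.95
eef_pos: [608.7, 91.8, 15.5]
eef_rot: [-3.142, 0.0, 3.026]
wrist_force: [0.7, -0.5, 0.1]
finger_gap: 0.3
finger_force: 0.0
```

Request:
servo_tool([
  [[0.0002,0.002,0,0,0,0,1],[0.0002,0.002,0,0,0,0,1]],
])

```text
clock: 11.15
eef_pos: [608.8, 92.8, 15.4]
eef_rot: [-3.142, 0.0, 3.026]
wrist_force: [0.7, 0.3, 0.4]
finger_gap: 0.6
finger_force: 0.0
```

Request:
servo_tool([
  [[0.0002,0.002,0,0,0,0,1],[0.0002,0.002,0,0,0,0,1]],
])

```text
clock: 11.35
eef_pos: [608.9, 93.9, 15.5]
eef_rot: [3.142, 0.0, 3.026]
wrist_force: [0.3, -0.1, 0.1]
finger_gap: 0.5
finger_force: 0.0
```

Request:
servo_tool([
  [[0.0002,0.002,0,0,0,0,1],[0.0002,0.002,0,0,0,0,1]],
])

```text
clock: 11.55
eef_pos: [609.0, 94.8, 15.4]
eef_rot: [-3.142, 0.0, 3.026]
wrist_force: [0.8, -0.1, -0.6]
finger_gap: 0.3
finger_force: 0.0
```

Request:
servo_tool([
  [[0.0002,0.002,0,0,0,0,1],[0.0002,0.002,0,0,0,0,1]],
])

```text
clock: 11.75
eef_pos: [609.1, 95.9, 15.4]
eef_rot: [-3.142, -0.0, 3.026]
wrist_force: [-0.2, -0.3, 0.3]
finger_gap: 0.4
finger_force: 0.0
```

Request:
servo_tool([
  [[0.0002,0.002,0,0,0,0,1],[0.0002,0.002,0,0,0,0,1]],
])

```text
clock: 11.95
eef_pos: [609.2, 96.9, 15.5]
eef_rot: [3.142, 0.0, 3.026]
wrist_force: [-0.4, 0.4, 0.6]
finger_gap: 0.1
finger_force: 0.0
```

Request:
servo_tool([
  [[0.0002,0.002,0,0,0,0,1],[0.0002,0.002,0,0,0,0,1]],
])

```text
clock: 12.15
eef_pos: [609.3, 97.9, 15.5]
eef_rot: [3.142, 0.0, 3.026]
wrist_force: [-0.4, 0.3, 0.5]
finger_gap: 0.3
finger_force: 0.0
```

Request:
servo_tool([
  [[0.0002,0.002,0,0,0,0,1],[0.0002,0.002,0,0,0,0,1]],
])

```text
clock: 12.35
eef_pos: [609.3, 98.7, 15.4]
eef_rot: [-3.141, -0.0, 3.026]
wrist_force: [0.6, -2.2, 0.3]
finger_gap: 0.6
finger_force: 0.5
```

Request:
servo_tool([
  [[0.0001,0.001,0,0,0,0,1],[0.0001,0.001,0,0,0,0,1]],
])

```text
clock: 12.55
eef_pos: [609.4, 99.0, 15.5]
eef_rot: [-3.141, -0.0, 3.026]
wrist_force: [-0.1, -3.8, 0.9]
finger_gap: 0.7
finger_force: 1.3
```

Request:
servo_tool([
  [[0.0001,0.001,0,0,0,0,1],[0.0001,0.001,0,0,0,0,1]],
])

```text
clock: 12.75
eef_pos: [609.4, 99.3, 15.4]
eef_rot: [-3.141, -0.0, 3.026]
wrist_force: [-0.9, -6.0, -0.3]
finger_gap: 0.3
finger_force: 2.3
```

Run:
```python
from h import *
p=np.load("p.npy"); w=manip.read_state()["eef_pos"][:2]-p[:2]; a=p[2]
print(w@np.array([[np.cos(a),-np.sin(a)],[np.sin(a),np.cos(a)]]))
```

```text
[ 54.45518959 100.18907876]
```

The force rises stiffly, so the cassette is against something. I'll withdraw and look.

Request:
servo_tool([
  [[-0.001,-0.01,0,0,0,0,1],[-0.004,-0.035,0,0,0,0,1],[-0.007,-0.06,0,0,0,0,1],[-0.007,-0.06,0.1,0,0,0,1],[-0.007,-0.06,0.2,0,0,0,1],[-0.007,-0.06,0.3,0,0,0,1],[-0.007,-0.06,0.4,0,0,0,1],[-0.1,-0.16,0.4,0,0,0,1],[-0.2,-0.26,0.4,0,0,0,1],[-0.22,-0.36,0.4,0,0,0,1]],
])

```text
clock: 13.75
eef_pos: [513.0, -48.6, 215.7]
eef_rot: [3.141, 0.001, 3.027]
wrist_force: [1.4, -0.8, 0.5]
finger_gap: 0.7
finger_force: 0.0
```

Request:
servo_tool([
  [[0,-0.1,0,0,0,0,1],[0,-0.2,0,0,0,0,1],[0,-0.3,0,0,0,0,1],[0,-0.36,0,0,0,0,1],[0,-0.36,0,0,0,0,1],[0,-0.36,0,0,0,0,1]],
])

```text
clock: 14.35
eef_pos: [514.6, -228.2, 215.2]
eef_rot: [3.141, -0.0, 3.024]
wrist_force: [0.2, 1.2, 0.2]
finger_gap: 0.7
finger_force: 0.0
```

Run:
```python
from h import *
c=cam("top"); p=np.load("p.npy"); a=p[2]
cv2.imwrite("pics/t3.png",cv2.resize(c["frame"][132:168,145:325,::-1],None,fx=4,fy=4,interpolation=cv2.INTER_CUBIC))
g=cv2.resize(cv2.cvtColor(c["frame"],cv2.COLOR_RGB2GRAY),None,fx=4,fy=4,interpolation=cv2.INTER_CUBIC).astype(float)
# profile along deck y at cassette centre line (z=18)
M=np.array(c["cam_to_world"])
def px(X,Y,z):
    w=np.array([p[0]+X*np.cos(a)-Y*np.sin(a),p[1]+X*np.sin(a)+Y*np.cos(a),z]); q=M[:3,:3].T@(w-M[:3,3]); s=q[:2]/q[2]; s=s*(1+c["k1"]*(s@s))
    return c["f"]*s[0]+c["cx"],c["f"]*s[1]+c["cy"]
for sg in(1,-1):
    for X in(56,60):
        Y=np.arange(90,185,1.); v=[cv2.getRectSubPix(g.astype(np.float32),(1,1),tuple(4*t+1.5 for t in px(X,sg*y,18)))[0,0] for y in Y]
        print(sg,X,[int(t) for t in v[::2]])
```

```text
1 56 [82, 85, 83, 83, 69, 48, 46, 124, 234, 255, 253, 250, 250, 252, 234, 220, 238, 245, 241, 240, 245, 248, 246, 233, 225, 240, 243, 244, 246, 244, 213, 205, 233, 225, 246, 251, 254, 235, 223, 235, 238, 249, 251, 235, 230, 235, 235, 236]
1 60 [80, 80, 83, 84, 74, 51, 50, 120, 247, 254, 251, 248, 249, 250, 245, 233, 240, 244, 235, 238, 246, 248, 247, 240, 236, 243, 243, 239, 240, 236, 223, 226, 242, 233, 242, 251, 251, 244, 230, 238, 240, 251, 250, 237, 233, 235, 235, 239]
-1 56 [85, 84, 83, 84, 79, 73, 135, 231, 255, 247, 238, 237, 240, 247, 251, 249, 244, 241, 241, 231, 235, 245, 249, 247, 247, 243, 236, 244, 249, 251, 242, 236, 240, 244, 239, 239, 248, 250, 252, 252, 254, 243, 224, 225, 234, 234, 238, 252]
-1 60 [83, 83, 83, 82, 81, 73, 108, 201, 254, 253, 243, 238, 237, 244, 248, 249, 243, 237, 233, 229, 231, 237, 238, 239, 243, 241, 238, 243, 248, 247, 244, 236, 237, 241, 241, 241, 248, 251, 250, 250, 253, 245, 231, 229, 236, 236, 239, 249]
```

View pics/t3.png

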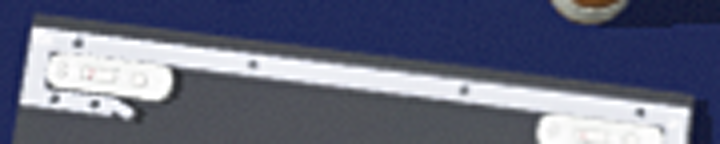

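The loose cassette sits in the left pocket, (50..172, 77) in the crop. Its inner end is at deck y ≈ 104, against ≈ 103 for the seated one. One check of flushness before handing in.

Run:
```python
from h import *
p=np.load("p.npy"); a=p[2]; c=cam("top"); M=np.array(c["cam_to_world"]); g=cv2.cvtColor(c["frame"],cv2.COLOR_RGB2GRAY).astype(np.float32)
def px(X,Y,z=18):
    w=np.array([p[0]+X*np.cos(a)-Y*np.sin(a),p[1]+X*np.sin(a)+Y*np.cos(a),z]); q=M[:3,:3].T@(w-M[:3,3]); s=q[:2]/q[2]; s=s*(1+c["k1"]*(s@s))
    return c["f"]*s+[c["cx"],c["cy"]]
for sg in(1,-1):
  for Y in range(112,123,2):
    X=np.arange(40,56,.25); uv=np.array([px(x,sg*Y) for x in X],np.float32)
    v=cv2.remap(g,uv[:,:1],uv[:,1:],cv2.INTER_LINEAR).ravel(); i=np.argmax(v>150); print(sg,Y,X[i],end="; ")
```

```text
1 112 47.25; 1 114 47.0; 1 116 46.75; 1 118 46.5; 1 120 46.75; 1 122 47.0; -1 112 46.5; -1 114 46.25; -1 116 46.0; -1 118 46.0; -1 120 46.5; -1 122 46.5;
```

```bash
python3 -c "
from cell import manip
print(manip.sign_off())"
```

```text
the job is handed in; nothing more can be done
None
```

I pushed the cassette flush to the rail and slid it into the empty left pocket until it met the end stop. I then moved the hand away and handed the job in; the system returned no verdict. In the last top view it sits within about 1 mm of the seated cassette's mirrored position, and I saw no sign that anything else had moved.

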